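# Lay the tall flask down in the duty-desk rack

### The job

Put the tall steel flask away on its side in the grey V-shaped rack. First lean it, foot on the desk, against the open front edge of the rack and let go; then take hold of it again in its lower half, tip it up over that edge and lay it in the trough, cap end first and close to the stop plate at the back, letting go only when it is down. Leave the short flask and the drink can where they are.

Things in the scene. Friction and masses are not known exactly. Their poses are not given: they have to be found in the camera images.
- flask: Tall upright round steel flask, 0.35 kg, 280 mm high: body 56 mm in diameter up to 215 mm, neck 44 mm to 225 mm, fixed steel cap 48 mm in diameter to 280 mm. Centre of mass about 125 mm up. Origin: centre of the foot's underside, z to the cap. Leaned 30 to 50 degrees from upright on the ledge, it touches it about 150 mm from the foot and stays put. Lying in the trough, its axis is at 121 mm.
- rack: Fixed grey steel rack: level V-shaped trough 210 mm long, 95 mm wide. Origin on the desk under the middle of its open front edge (the ledge); z up, x along the trough from the ledge (x = 0) in to the stop plate (face at x = 210 mm, 90 mm wide, top at 155 mm). The V's bottom line is 90 mm above the desk at y = 0, its sides rise outwards at 25 degrees to 112 mm. Desk before the ledge is clear.
- short_flask: Bystander: a steel flask of the same make and 56 mm diameter but only 170 mm high, standing on the desk. Origin at the centre of its underside, z up.
- can: Bystander: a plain aluminium drink can, 66 mm in diameter and 115 mm high, standing on the desk. Origin at the centre of its underside, z up.
Things that resemble listed ones, but are neither listed nor needed, are in the scene too. What is meant by the rack is not green, and is the smaller of those in its own colour.

How it is judged:
On the way, in this order (a step that is already met when the one before it is completed fails the run):
1. the flask leans on the rack's ledge with its foot on the desk, 20 to 65 degrees from upright, let go and still (angle between flask's own z axis and vertical between 0.35 and 1.135 rad and contact force between flask and rack above 0.1 N and height (world z) of flask below 0.035 m and contact force between the fingers and flask below 0.05 N and linear speed of flask below 0.05 m/s and x of flask in the frame of rack below -0.02 m), for 0.2 s.
2. held in its lower half, the flask is tipped on beyond 68 degrees from upright (angle between flask's own z axis and vertical above 1.187 rad and contact force between the fingers and flask above 0.5 N and z of the grasp point in the frame of flask below 0.14 m).
3. still held, the flask is down in the trough (where it must finally be, below) (angle between flask's own z axis and vertical between 1.396 and 1.746 rad and angle between the z axis of flask and the x axis of rack, either way round below 0.175 rad and x of flask in the frame of rack between -0.115 and -0.04 m and y of flask in the frame of rack between -0.02 and 0.02 m and z of flask in the frame of rack between 0.1 and 0.145 m and contact force between the fingers and flask above 0.5 N).
At the end, for the whole second after the job is handed in: The flask lies still in the trough, level and along it within 10 degrees, cap end inwards, 40 to 115 mm of its foot end sticking out in front of the ledge (cap within 45 mm of the stop plate), its foot's centre within 20 mm of the centre line and 100 to 145 mm above the desk (angle between flask's own z axis and vertical between 1.396 and 1.746 rad and angle between the z axis of flask and the x axis of rack, either way round below 0.175 rad and x of flask in the frame of rack between -0.115 and -0.04 m and y of flask in the frame of rack between -0.02 and 0.02 m and z of flask in the frame of rack between 0.1 and 0.145 m and linear speed of flask below 0.03 m/s and contact force between flask and rack above 0.5 N); the robot touches nothing.
It fails at once if the short flask is shifted by more than 30 mm or knocked over (distance of short_flask from where it was at the start of the episode above 0.03 m or angle between short_flask's own z axis and vertical above 0.5 rad).
It fails at once if the drink can is shifted by more than 30 mm or knocked over (distance of can from where it was at the start of the episode above 0.03 m or angle between can's own z axis and vertical above 0.5 rad).
It also fails if it takes over 51 s, if anything falls off the work surface, if the arm or the gripper's body presses on something with over 40 N, if the wrist force passes 120 N, or if a joint passes its speed limit or range.

### The arm

A 7-joint arm with a two-finger parallel gripper is mounted at the origin on the work surface. World frame = base frame: x ahead of the robot, y to its left, z up, the work surface at z = 0. Lengths are in m, angles in rad, forces in N, time in s.
With the tool pointing down it reaches from about 0.4 to 0.85 m from the base axis. Payload 10.4 kg.
Tool frame: the origin (TCP) lies on the centre line of the jaws, within the pads' length; the fingertips stand 14 mm ahead of it and the grasp point (between the pads) lies 5 mm behind it (manip.tip_reach is the distance from the TCP to the fingertips, in m); z points along the fingers, y is the line along which they close (so a half turn about z gives the same grasp; the last joint's range is limited). The gripper opens to 85 mm and grips with 20 to 120 N. Pads are 22 mm wide; open, the fingers measure 114 mm over their backs; the gripper's body (76 mm by 85 mm) begins 54 mm behind the grasp point. The pads swing forward as they close: fully open they stand 13 mm farther back than shut.
Start: joints at [-1.271, 0.332, -0.065, 1.46, 0.022, 1.35, -0.088], TCP at [0.198, 0.593, 0.245] pointing down, gripper open.
Joint ranges: [-2.6, 2.6], [-0.5, 2.12], [-1.47, 1.34], [0.16, 2.42], [-1.27, 4.41], [0.06, 2.06], [-2.6, 2.6]. Speed limits (rad/s): [2.22, 2.22, 2.79, 2.79, 3.14, 3.14, 3.14].

### API

Orientations are given as a unit quaternion [x, y, z, w].
In Python, from workcell import manip gives the robot as it stands.
- The arm moves only by the shell command python3 -m pendant 'ROWS' [FORCE]. ROWS is JSON, a list of rows, each a list of 7 numbers: the shift along the tool's x, y, z in units of 50 mm (1.0 is 50 mm), then the turn, a rotation vector about the tool's x, y, z in units of 8 degrees (1.0 is 8 degrees), then the opening, from -1 (shut) to 1 (fully open), so that 0 is half open. In form: [[dx, dy, dz, ax, ay, az, jaw], ...]. A call has exactly 10 rows; each row is the pose to reach, as a shift and turn from the pose commanded when the call began, along the tool's axes at that moment; what a row does not reach only later rows make up. A row lasts 1/8 s, in which the tool goes at most 62.5 mm and 10.7 degrees, less where a joint would pass 70% of its speed; a pose out of reach is approached as far as the arm can. A call with a gripper value outside its range is refused whole. The fingers move at their own pace and stop on an object; FORCE is the grip in N (left out, the last holds). Time passes only in rows, so rows that repeat a pose let the fingers close, or fill a call up. It gives the time, the measured TCP pose, the force, the opening and the grip force at its end, in the units of the state.
- manip.get_obs(): the state, without advancing time (a new reading comes with each control period).
- manip.camera(name): name is "scene" or "top"; returns (picture, depth): 400x640x3 uint8, red, green, blue; 400x640 float32, m along the optical axis (not along the pixel's ray), 0 where there is no reading.
- manip.get_calibration(name): a dict with "fx", "fy", "cx", "cy" (pixels), "D" ([k1, k2, p1, p2, k3] as OpenCV has them; the pictures are not rectified), "xyz" and "orientation" of the camera in the world. Camera axes: x right, y up, looking along -z (the intrinsics and any distortion apply to the point x, -y, -z); pixel columns grow to the right and rows downward; lengths in m; the calibration is good to about 2 mm. A picture is of the moment at which its call begins. get_calibration takes no time and is no camera call.
- manip.hand_in(): hands the job in; it is judged then, once.
Trained networks look in the newest picture that a camera, given by its name, has taken for a name from the list of things; names that differ only in an ending like _2 or _b are one class to them, and where a whole thing is asked for, a point or a joint stands for the part that bears it (a point fixed in the world has none). Each returns a list of dicts, best first, with "p" (0 to 1); they miss things now and then, are a little off and sometimes report something else, mostly with a low value. They report only what shows in the picture. A call takes as long as a camera call. They do not tell look-alikes from the thing itself.
- manip.find_in(thing, camera): "box" ([left, top, right, bottom] in pixels, round what is visible of it).
- manip.trace(thing, camera): "pixels" (400x640 bool, what is visible of it) and "box" ([left, top, right, bottom] in pixels, round what is visible of it).
- manip.tip_of(thing, camera): "pixel" ([column, row] in pixels: a listed point, or the origin of a listed thing).
The state is a dict: "clock": time; "joint_pos": joint angles; "joint_velocities": joint speeds; "tau": joint torques, N m; "position": TCP position; "ee_rot": TCP orientation; "ft_force": force on the tool from outside, world axes, zero at the start; "torque": the same for the moment, N m; "grip_width": opening from 0.0 (shut) to 1.0 (fully open); "grasp_force": force on a finger pad.
Only numpy, scipy, OpenCV 4.12 (cv2) and the standard library are available. Lean on these libraries where they do the work, as an engineer would, in place of code of your own. Each camera call takes 0.05 s, during which the arm holds its last target. There are 200 camera calls.

## Working session

There is one attempt and no reset: what is moved stays moved. The work goes in short steps, Python scripts to look and compute and a shell command to move; the robot and the scene stay as the last step left them, time stands still between calls to the robot, and variables do not carry over. Pictures are saved under pics/ and viewed, at most 10 in all, crops included, and the job is handed in when it is done.

```bash
mkdir -p pics; ls; cat > h.py <<'E'
import numpy as np, cv2
from scipy.spatial.transform import Rotation as R
from workcell import manip
def cloud(cam,depth):
    c=manip.get_calibration(cam);K=np.array([[c['fx'],0,c['cx']],[0,c['fy'],c['cy']],[0,0,1.]])
    v,u=np.mgrid[0:400,0:640]
    p=cv2.undistortPoints(np.stack([u,v],-1).reshape(-1,1,2).astype(float),K,np.array(c['D'],float)).reshape(400,640,2)
    P=np.stack([p[...,0]*depth,-p[...,1]*depth,-depth],-1)
    W=P@R.from_quat(c['orientation']).as_matrix().T+np.array(c['xyz'])
    W[depth<=0]=np.nan
    return W
E
python3 - <<'E'
from h import *
for n in ('scene','top'):
    im,d=manip.camera(n); cv2.imwrite(f'pics/{n}0.png',im[...,::-1]); np.save(f'{n}0.npy',cloud(n,d)); print(n,manip.get_calibration(n)['xyz'])
    for t in ('flask','rack','short_flask','can'):
        print(t,[(np.round(r['box']).tolist(),round(r['p'],2)) for r in manip.find_in(t,n)])
print(manip.get_obs())
E
```

```text
pics
scene [1.16322435 0.11180536 0.81046787]
flask [([264.0, 181.0, 290.0, 279.0], 0.64)]
rack [([417.0, 224.0, 526.0, 318.0], 0.89), ([159.0, 198.0, 250.0, 291.0], 0.77)]
short_flask [([286.0, 194.0, 290.0, 230.0], 0.57)]
can [([300.0, 172.0, 320.0, 215.0], 0.78)]
top [ 0.15859044 -0.15751855  1.41562428]
flask []
rack [([131.0, 124.0, 224.0, 180.0], 0.93), ([362.0, 55.0, 444.0, 122.0], 0.73), ([322.0, 264.0, 441.0, 320.0], 0.64)]
short_flask [([341.0, 123.0, 364.0, 159.0], 0.98), ([130.0, 120.0, 222.0, 178.0], 0.73)]
can [([331.0, 175.0, 354.0, 206.0], 0.87)]
{'clock': 0.5, 'joint_pos': array([-1.27062621,  0.33221015, -0.06468401,  1.46011991,  0.02158068,
        1.34988619, -0.08854012]), 'joint_velocities': array([-1.82238961e-03, -6.52527881e-04,  2.04557738e-04, -6.71015669e-04,
       -3.71900853e-05, -2.84814750e-04, -1.83738839e-03]), 'tau': array([-1.60076274e-04, -6.24740624e+01,  4.88270656e-02, -3.91557670e+01,
        1.63936790e-02,  2.36735286e-03, -2.81214488e-05]), 'position': array([0.19823788, 0.59274425, 0.24532162]), 'ee_rot': array([ 1.60712960e-01,  9.87001187e-01,  3.64450275e-05, -1.03523808e-05]), 'ft_force': array([-0.50364719, -0.34628952, -0.21759033]), 'torque': array([ 0.00500573, -0.03742573, -0.02969436]), 'grasp_force': 0.0, 'grip_width': 0.9980168954794284}
```

View pics/scene0.png

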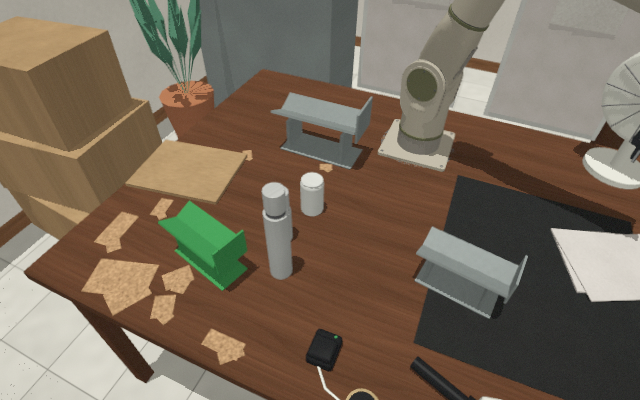

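View pics/top0.png

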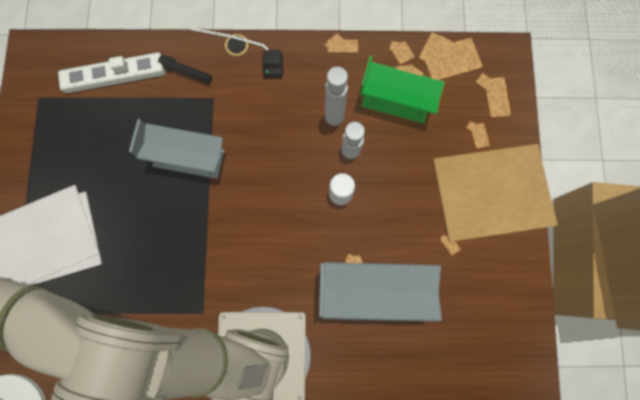

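The flask is the tall one at scene (277,230) / top (337,95); the short flask is behind it at top (352,140), the can at top (342,188). Rack candidates are green at top (402,92), a large grey one at (380,292), and a small grey one at (178,150). I pick the small grey one, with its stop plate on the left and its ledge on the right, facing the flask.

```bash
cat > m.py <<'E'
from h import *
T=np.load('top0.npy');S=np.load('scene0.npy')
def sel(W,b,z0,z1):
    p=W[b[1]:b[3],b[0]:b[2]].reshape(-1,3);return p[(p[:,2]>z0)&(p[:,2]<z1)]
print('desk z',np.nanmedian(T[200:240,240:300,2]),np.nanmedian(S[300:320,260:300,2]))
def circ(p,r):
    from scipy.optimize import least_squares
    m=np.median(p[:,:2],0);s=least_squares(lambda c:np.hypot(p[:,0]-c[0],p[:,1]-c[1])-r,m+0.0,loss='soft_l1',f_scale=.003).x
    return s
# caps / tops
for nm,b,z0,z1 in (('tall',(322,62,352,130),.27,.3),('short',(338,118,368,162),.16,.18),('can',(328,170,358,210),.105,.125)):
    p=sel(T,b,z0,z1);print(nm,'top',len(p),p.mean(0),(p[:,:2].max(0)+p[:,:2].min(0))/2,np.ptp(p[:,:2],axis=0))
for nm,b,z0,z1,r in (('tall',(255,175,300,285),.03,.2,.028),('can',(296,170,326,218),.02,.1,.033)):
    p=sel(S,b,z0,z1)
    c0=np.median(p[:,:2],0);p=p[np.hypot(*(p[:,:2]-c0).T)<.05]
    from scipy.optimize import least_squares
    v=np.array([1.163,.112])-c0;v/=np.linalg.norm(v)
    print(nm,'side',len(p),least_squares(lambda c:np.hypot(p[:,0]-c[0],p[:,1]-c[1])-r,c0-v*r*.8,loss='soft_l1',f_scale=.003).x)
for nm,W,b in (('top',T,(120,115,235,190)),('scene',S,(405,215,535,325)),('BIG',T,(312,255,450,330))):
    p=sel(W,b,.085,.2);q=p[p[:,2]<.118]
    rect=cv2.minAreaRect(q[:,:2].astype(np.float32));print(nm,len(q),rect,cv2.boxPoints(rect).tolist(),'zmax',p[:,2].max())
    pl=p[p[:,2]>.13];print(' plate',pl.mean(0), cv2.minAreaRect(pl[:,:2].astype(np.float32)))
E
python3 m.py
python3 -c "
import cv2;i=cv2.imread('pics/scene0.png')[170:330,250:540];cv2.imwrite('pics/crop.png',cv2.resize(i,None,fx=2.7,fy=2.7))"
```

```text
desk z 0.0005905980206122319 0.0008842845040051839
tall top 313 [ 0.67235971 -0.19555131  0.27974548] [ 0.67426223 -0.19652386] [0.0476145  0.04576242]
short top 270 [ 0.57257854 -0.24386485  0.16999239] [ 0.57327583 -0.24390268] [0.04711326 0.04421385]
can top 441 [ 0.4414302  -0.21371054  0.11499185] [ 0.44234643 -0.2140126 ] [0.05890646 0.06330104]
tall side 1097 [ 0.67546185 -0.19565477]
can side 471 [ 0.44455187 -0.2143438 ]
top 2897 ((0.5439457893371582, 0.21829652786254883), (0.21260979771614075, 0.10093628615140915), 79.69661712646484) [[0.47527775168418884, 0.12273260205984116], [0.5745863914489746, 0.10467910021543503], [0.6126137971878052, 0.3138604462146759], [0.5133051872253418, 0.33191394805908203]] zmax 0.16065922174640934
 plate [0.56144244 0.32211583 0.14699297] ((0.5632379651069641, 0.32230567932128906), (0.008873725309967995, 0.09095670282840729), 78.97096252441406)
scene 3276 ((0.5459563732147217, 0.22163772583007812), (0.21516874432563782, 0.10124646127223969), 79.78520202636719) [[0.477056622505188, 0.12473605573177338], [0.5766983032226562, 0.10678111016750336], [0.6148561239242554, 0.3185393810272217], [0.5152144432067871, 0.3364943265914917]] zmax 0.157700473782719
 plate [0.57189942 0.32257603 0.14922092] ((0.5644980669021606, 0.32484349608421326), (0.007170394528657198, 0.09155316650867462), 78.65911865234375)
BIG 1 ((0.1716589629650116, -0.3462000787258148), (0.0, 0.0), 0.0) [[0.1716589629650116, -0.3462000787258148], [0.1716589629650116, -0.3462000787258148], [0.1716589629650116, -0.3462000787258148], [0.1716589629650116, -0.3462000787258148]] zmax 0.1640030725116819
 plate [ 0.17122969 -0.30862188  0.14294614] ((0.17175233364105225, -0.310123085975647), (0.28890883922576904, 0.1366887390613556), 88.74403381347656)
```

View pics/crop.png

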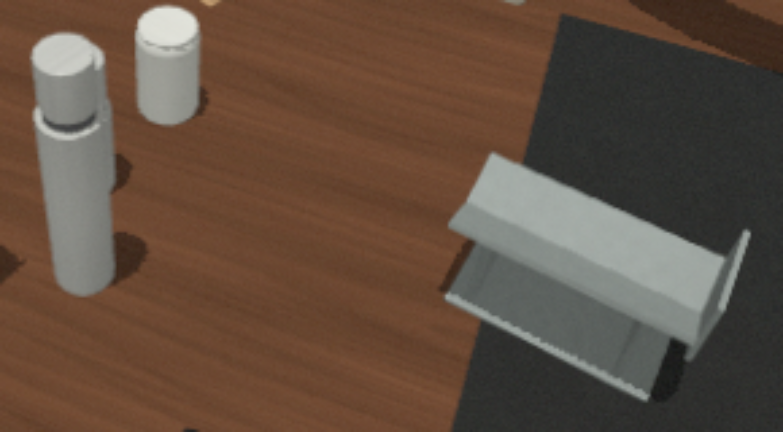

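The crop shows the tall flask at its left and the small grey rack at its right: trough 210 mm long, ledge facing the flask and stop plate far right. That matches the description (the other grey rack is about 290 mm).

In world terms the ledge is at (0.526, 0.115), the trough direction is 79.7°, and the flask is at (0.675, -0.196).

```bash
cat >> h.py <<'E'
L=np.array([.526,.115,0]);th=np.radians(79.7)
A=np.array([np.cos(th),np.sin(th),0]);B=np.array([np.sin(th),-np.cos(th),0]);Z=np.array([0,0,1.])
def rk(x,z,y=0): return L+A*x+Z*z-B*y
def rot(phi,y=B):
    f=np.radians(phi);z=-np.cos(f)*Z+np.sin(f)*A
    return R.from_matrix(np.stack([np.cross(y,z),y,z],1))
def go(tcp,phi,pose=None):
    """units from pose (default measured)"""
    o=manip.get_obs();p,q=pose or (o['position'],R.from_quat(o['ee_rot']))
    d=q.inv().apply(np.array(tcp)-p)/.05;w=(q.inv()*rot(phi)).as_rotvec(degrees=True)/8
    print(np.round(d,2).tolist(),np.round(w,2).tolist());return (np.array(tcp),rot(phi))
def foot(phi_tilt):  # lean geometry: foot (x,z)
    t=np.radians(phi_tilt);h=.09+np.hypot(.028/np.sin(t),.028*np.tan(np.radians(25)));fz=.028*np.sin(t)
    l=(h-fz)/np.cos(t);return -l*np.sin(t),fz,l
E
python3 - <<'E'
from h import *
go([.675,-.196,.34],0); print(foot(40))
E
```

```text
[-14.05, -11.93, -1.89] [0.0, -0.0, 10.23]
(np.float64(-0.09857482990029202), np.float64(0.0179980530712231), np.float64(0.15335521160459653))
```

```bash
python3 -m pendant '[[-1,-0.8,-1,0,0,0.8,1],[-2,-1.7,-1.89,0,0,1.6,1],[-3,-2.5,-1.89,0,0,2.4,1],[-4,-3.4,-1.89,0,0,3.2,1],[-5,-4.2,-1.89,0,0,4,1],[-6,-5.1,-1.89,0,0,4.8,1],[-7,-6,-1.89,0,0,5.6,1],[-8,-6.8,-1.89,0,0,6.4,1],[-9,-7.6,-1.89,0,0,7.2,1],[-10,-8.5,-1.89,0,0,8,1]]' 60
python3 - <<'E'
from h import *
go([.675,-.196,.34],0); print(manip.get_obs()['joint_pos'])
E
```

```text
clock: 1.75
position: [0.5092, 0.0783, 0.3401]
ee_rot: [0.661, 0.751, 0.001, 0.0]
ft_force: [1.3, 1.0, -0.4]
grip_width: 0.998
grasp_force: 0.0
[-5.86, 2.59, 0.0] [0.01, -0.0, 2.2]
[-0.70421789  0.03751728  0.48217099  1.61443925 -0.0179082   1.4929297
 -0.09328754]
```

```bash
python3 -m pendant '[[-1,0.4,0,0,0,0.5,1],[-2,0.9,0,0,0,1,1],[-3,1.3,0,0,0,1.5,1],[-4,1.8,0,0,0,2.2,1],[-5,2.2,0,0,0,2.2,1],[-5.86,2.59,0,0,0,2.2,1],[-5.86,2.59,0,0,0,2.2,1],[-5.86,2.59,0,0,0,2.2,1],[-5.86,2.59,0,0,0,2.2,1],[-5.86,2.59,0,0,0,2.2,1]]'
python3 - <<'E'
from h import *
go([.675,-.196,.25],0); print(manip.get_obs()['joint_pos'])
im,d=manip.camera('scene'); cv2.imwrite('pics/s1.png',im[120:320,180:440,::-1].repeat(2,0).repeat(2,1))
E
```

```text
clock: 3.0
position: [0.6751, -0.1921, 0.3404]
ee_rot: [0.766, 0.643, 0.001, 0.0]
ft_force: [0.0, 0.3, 0.5]
grip_width: 0.998
grasp_force: 0.0
[-0.08, 0.01, 1.81] [0.01, -0.01, 0.04]
[-0.18705123  0.55039505  0.68660746  1.08185293 -0.33935274  1.61344469
  0.23298544]
```

View pics/s1.png

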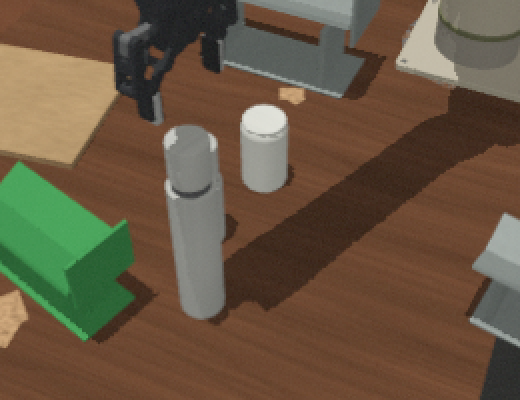

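The crop shows the open jaws (fingertips at crop (155,115) and (215,65)) straddling the axis of the cap at (190,130), with nothing in the way. I'll descend and grip.

```bash
python3 -m pendant '[[-0.08,0,0.4,0,0,0,1],[-0.08,0,0.8,0,0,0,1],[-0.08,0,1.2,0,0,0,1],[-0.08,0,1.5,0,0,0,1],[-0.08,0,1.81,0,0,0,1],[-0.08,0,1.81,0,0,0,1],[-0.08,0,1.81,0,0,0,-1],[-0.08,0,1.81,0,0,0,-1],[-0.08,0,1.81,0,0,0,-1],[-0.08,0,1.81,0,0,0,-1]]' 100
python3 - <<'E'
from h import *
print(manip.get_obs()['joint_pos'])
P=go(rk(-.04,.36),0)
P=go(rk(-.04,.36),0,P)
E
```

```text
clock: 4.3
position: [0.6748, -0.1976, 0.2504]
ee_rot: [0.767, 0.642, 0.001, 0.001]
ft_force: [-0.4, 0.4, 6.7]
grip_width: 0.543
grasp_force: 103.4
[-0.20231355  0.57075179  0.67072239  1.24395699 -0.34595046  1.43794787
  0.25722898]
[4.83, -4.02, -2.2] [0.01, 0.0, 0.03]
[0.0, 0.0, 0.0] [0.0, 0.0, 0.0]
```

```bash
python3 - <<'E'
from h import *
go(rk(-.14,.34),0)
E
python3 -m pendant '[[0,0,-0.4,0,0,0,-1],[0,0,-0.9,0,0,0,-1],[0,0,-1.4,0,0,0,-1],[0.3,-0.4,-1.8,0,0,0,-1],[0.8,-1.1,-1.8,0,0,0,-1],[1.3,-1.9,-1.8,0,0,0,-1],[1.8,-2.7,-1.8,0,0,0,-1],[2.4,-3.5,-1.8,0,0,0,-1],[2.8,-4,-1.8,0,0,0,-1],[2.8,-4,-1.8,0,0,0,-1]]'
python3 - <<'E'
from h import *
print(manip.get_obs()['joint_pos'])
go(rk(.02,.30),-40)
E
```

```text
[2.83, -4.03, -1.8] [0.01, 0.0, 0.03]
clock: 5.55
position: [0.5008, -0.0223, 0.3393]
ee_rot: [0.765, 0.644, 0.001, -0.001]
ft_force: [0.1, -0.7, -2.7]
grip_width: 0.541
grasp_force: 104.8
[-6.71764913e-01 -4.91531262e-03  6.32518866e-01  1.65303873e+00
  9.04839809e-04  1.49267169e+00 -2.11588534e-01]
[3.19, 0.03, 0.79] [0.01, -5.01, 0.05]
```

```bash
python3 -m pendant '[[0.4,0,0.1,0,-0.6,0,-1],[0.8,0,0.2,0,-1.2,0,-1],[1.2,0,0.3,0,-1.8,0,-1],[1.6,0,0.4,0,-2.4,0,-1],[2,0,0.5,0,-3.1,0,-1],[2.4,0,0.6,0,-3.8,0,-1],[2.8,0,0.7,0,-4.4,0,-1],[3.19,0,0.79,0,-5,0,-1],[3.19,0,0.79,0,-5,0,-1],[3.19,0,0.79,0,-5,0,-1]]'
python3 - <<'E'
from h import *
print(manip.get_obs()['joint_pos'])
im,d=manip.camera('scene'); cv2.imwrite('pics/s2.png',im[100:360,260:560,::-1].repeat(2,0).repeat(2,1))
W=cloud('scene',d); np.save('s2.npy',W)
# fit flask axis: body points in rack frame
p=W.reshape(-1,3);p=p[~np.isnan(p[:,0])]-L
q=np.stack([p@A,-p@B,p[:,2]],1);q=q[(q[:,0]<.02)&(q[:,0]>-.2)&(abs(q[:,1])<.06)&(q[:,2]>.03)&(q[:,2]<.3)]
print(len(q),q.mean(0),np.linalg.svd(q-q.mean(0),full_matrices=False)[2][0])
go(rk(-.0986+.25*.643,.018+.25*.766+.004),-40)
E
```

```text
clock: 6.8
position: [0.5305, 0.1317, 0.2996]
ee_rot: [0.721, 0.603, -0.262, 0.219]
ft_force: [0.6, 0.4, -2.9]
grip_width: 0.542
grasp_force: 105.0
[-0.94401153  0.44787055  0.46636931  1.40816922  0.34847326  1.76807904
 -0.6591915 ]
2251 [-0.05413012 -0.01856145  0.19912723] [-0.4802527   0.02656163 -0.87672791]
[1.81, -0.03, 0.75] [0.01, -0.01, 0.0]
```

View pics/s2.png

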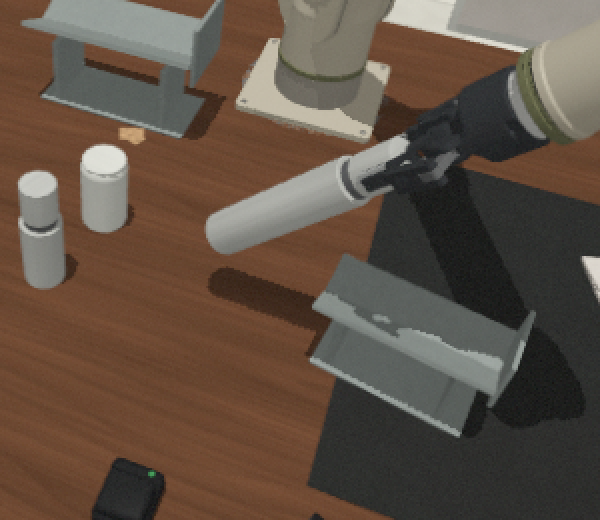

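The flask is held tilted toward the rack, its foot at crop (222,232) and the cap in the jaws at (375,165). I'll check the actual tilt before lowering.

```bash
cat >> h.py <<'E'
def fitcyl(W,tilt0,tcp):
    """cylinder r=.028 in rack frame starting from expected axis; returns point & direction and foot"""
    from scipy.optimize import least_squares
    p=W.reshape(-1,3);p=p[~np.isnan(p[:,0])]-L;q=np.stack([p@A,-p@B,p[:,2]],1)
    t=np.radians(tilt0);x=np.array([tcp[0],0,tcp[1],np.sin(t),0,np.cos(t)])
    for g in (.022,.015,.008):
        c,d=x[:3],x[3:]/np.linalg.norm(x[3:]);s=(q-c)@d
        r=np.linalg.norm(q-c-s[:,None]*d,axis=1)
        k=q[(abs(r-.028)<g)&(s<-.045)&(s>-.28)&(q[:,2]>.012)]
        x=least_squares(lambda v:np.linalg.norm(np.cross(k-v[:3],v[3:]/np.linalg.norm(v[3:])),axis=1)-.028,x,loss='soft_l1',f_scale=.002).x
    c,d=x[:3],x[3:]/np.linalg.norm(x[3:]);s=np.sort((k-c)@d)
    print(len(k),'tilt',np.degrees(np.arccos(d[2])),'dir',d.round(3),'foot',(c+d*np.percentile(s,.5)).round(4),'pt x=0',(c-d*c[0]/d[0]).round(4));return c,d
E
python3 - <<'E'
from h import *
o=manip.get_obs()['position']-L;fitcyl(np.load('s2.npy'),38,(o@A,o[2]))
E
```

```text
Traceback (most recent call last):
  File "h.py", line 37, in fitcyl
    print(len(k),'tilt',np.degrees(np.arccos(d[2])),'dir',d.round(3),'foot',(c+d*np.percentile(s,.5)).round(4),'pt x=0',(c-d*c[0]/d[0]).round(4));return c,d
                                                                                 ~~~~~~~~~~~~~^^^^^^
IndexError: index -1 is out of bounds for axis 0 with size 0
```

```bash
python3 - <<'E'
s=open('h.py').read()
s=s.replace("t=np.radians(tilt0);x=","t=np.radians(tilt0);c0=np.array([tcp[0],0,tcp[1]]);x=")
s=s.replace(",f_scale=.002).x\n    c,d=",",f_scale=.002).x\n        x[3:]/=np.linalg.norm(x[3:]);x[:3]+=x[3:]*((c0-x[:3])@x[3:])\n    c,d=")
open('h.py','w').write(s)
from h import *
o=manip.get_obs()['position']-L;print(o@A,o@B,o[2]);fitcyl(np.load('s2.npy'),38,(o@A,o[2]))
E
```

```text
0.016805174379461933 0.0014640054310328162 0.3001131020221976
1627 tilt 39.911692117469165 dir [0.642 0.003 0.767] foot [-0.1399 -0.0018  0.1071] pt x=0 [ 0.     -0.0012  0.2743]
```

```bash
python3 -m pendant '[[0.3,-0.03,0.12,0,0,0,-1],[0.6,-0.03,0.25,0,0,0,-1],[0.9,-0.03,0.37,0,0,0,-1],[1.2,-0.03,0.5,0,0,0,-1],[1.5,-0.03,0.62,0,0,0,-1],[1.7,-0.03,0.7,0,0,0,-1],[1.81,-0.03,0.75,0,0,0,-1],[1.85,-0.03,0.79,0,0,0,-1],[1.87,-0.03,0.83,0,0,0,-1],[1.87,-0.03,0.83,0,0,0,-1]]'
python3 - <<'E'
from h import *
im,d=manip.camera('scene')
W=cloud('scene',d)
o=manip.get_obs()['position']-L;print(o@A,o@B,o[2]);fitcyl(W,40,(o@A,o[2]))
E
```

```text
clock: 8.1
position: [0.5368, 0.1762, 0.2094]
ee_rot: [0.721, 0.603, -0.262, 0.22]
ft_force: [-1.2, -1.1, 6.9]
grip_width: 0.539
grasp_force: 106.0
0.06216613597093428 -0.000371376019567723 0.20943194955109398
1518 tilt 40.93213125203716 dir [0.655 0.004 0.755] foot [-0.098  -0.0002  0.0195] pt x=0 [0.     0.0003 0.1324]
```

Touching (vertical load about 10 N), tilt 41°. Release and back off along the tool.

```bash
python3 -m pendant '[[0,0,0,0,0,0,0.3],[0,0,0,0,0,0,0.6],[0,0,0,0,0,0,1],[0,0,0,0,0,0,1],[0,0,0,0,0,0,1],[0,0,-0.3,0,0,0,1],[0,0,-0.8,0,0,0,1],[0,0,-1.4,0,0,0,1],[0,0,-2,0,0,0,1],[0,0,-2.4,0,0,0,1]]'
python3 - <<'E'
from h import *
im,d=manip.camera('scene')
W=cloud('scene',d);cv2.imwrite('pics/s3.png',im[100:360,260:560,::-1].repeat(2,0).repeat(2,1))
fitcyl(W,41,(.0622,.2094));print(manip.get_obs()['joint_pos'])
f=foot(41);t=np.radians(41)
P=go(rk(-.22,.36),0)
go(rk(-.22,.36),35)
E
```

```text
clock: 9.4
position: [0.55, 0.2548, 0.3016]
ee_rot: [0.72, 0.604, -0.261, 0.22]
ft_force: [0.4, 0.4, -0.4]
grip_width: 0.997
grasp_force: 0.0
1519 tilt 41.03270440184873 dir [0.656 0.002 0.754] foot [-0.0982  0.0001  0.0201] pt x=0 [0.     0.0004 0.1329]
[-0.97528266  0.64694064  0.42656111  1.10911876  0.25856256  1.9115741
 -0.71104743]
[-6.31, -0.01, 3.77] [0.03, 4.98, 0.04]
[-6.31, -0.01, 3.77] [0.02, 9.35, 0.05]
```

View pics/s3.png

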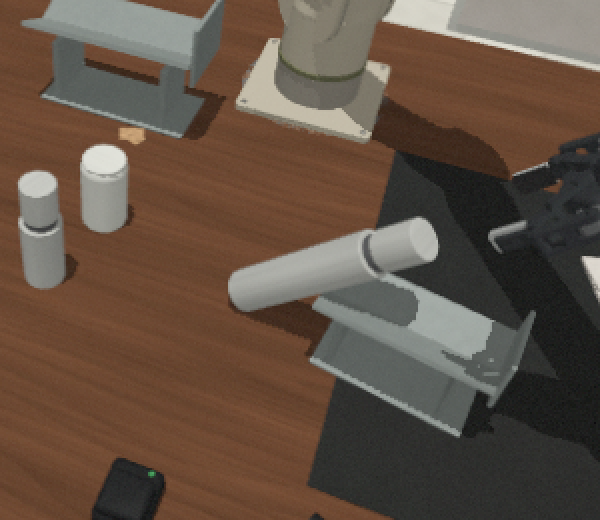

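The flask leans at 41° on the ledge, let go and still, foot at crop (240,292) and cap at (420,240); the jaws are clear at the right. I'll now swing over to the outer side.

```bash
python3 - <<'E'
from h import *
go(rk(.05,.40),-20);go(rk(-.14,.38),10)
E
```

```text
[-2.68, 0.02, -0.3] [0.03, 2.48, 0.03]
[-5.34, -0.0, 2.44] [0.02, 6.23, 0.04]
```

```bash
python3 -m pendant '[[-0.9,0,-0.3,0,0.6,0,1],[-1.8,0,-0.4,0,1.4,0,1],[-2.68,0,-0.3,0,2.3,0,1],[-3.4,0,0.4,0,3.2,0,1],[-4.1,0,1.1,0,4.2,0,1],[-4.7,0,1.8,0,5.2,0,1],[-5.34,0,2.44,0,6.2,0,1],[-5.34,0,2.44,0,6.2,0,1],[-5.34,0,2.44,0,6.2,0,1],[-5.34,0,2.44,0,6.2,0,1]]'
python3 - <<'E'
from h import *
print(manip.get_obs()['joint_pos'])
P=go(rk(-.130,.148),35)
go(rk(-.0614,.0495),35,P)
E
```

```text
clock: 10.7
position: [0.5005, -0.0238, 0.3779]
ee_rot: [0.763, 0.641, 0.064, -0.054]
ft_force: [0.0, 0.1, 0.9]
grip_width: 1.0
grasp_force: 0.0
[-0.57819958 -0.02205132  0.64015449  1.59639543 -0.15270713  1.54484536
 -0.10865259]
[-0.54, 0.01, 4.57] [-0.02, 3.18, 0.04]
[-0.01, 0.0, 2.4] [0.0, 0.0, 0.0]
```

```bash
python3 -m pendant '[[-0.1,0,0.7,0,0.5,0,1],[-0.2,0,1.4,0,1,0,1],[-0.3,0,2.1,0,1.6,0,1],[-0.4,0,2.8,0,2.2,0,1],[-0.45,0,3.5,0,2.7,0,1],[-0.5,0,4.1,0,3.18,0,1],[-0.54,0,4.57,0,3.18,0,1],[-0.54,0,4.57,0,3.18,0,1],[-0.54,0,4.57,0,3.18,0,1],[-0.54,0,4.57,0,3.18,0,1]]'
python3 - <<'E'
from h import *
print(manip.get_obs()['joint_pos'])
im,d=manip.camera('scene');cv2.imwrite('pics/s4.png',im[100:360,260:560,::-1].repeat(2,0).repeat(2,1))
go(rk(-.0614,.0495),35)
E
```

```text
clock: 11.95
position: [0.503, -0.0139, 0.1494]
ee_rot: [0.73, 0.613, 0.231, -0.193]
ft_force: [-0.2, -0.6, 0.4]
grip_width: 0.996
grasp_force: 0.0
[-0.3453633   0.28337795  0.75018488  1.96808895 -0.83644122  1.26557361
  0.61383458]
[-0.01, -0.0, 2.43] [-0.01, -0.01, 0.03]
```

View pics/s4.png

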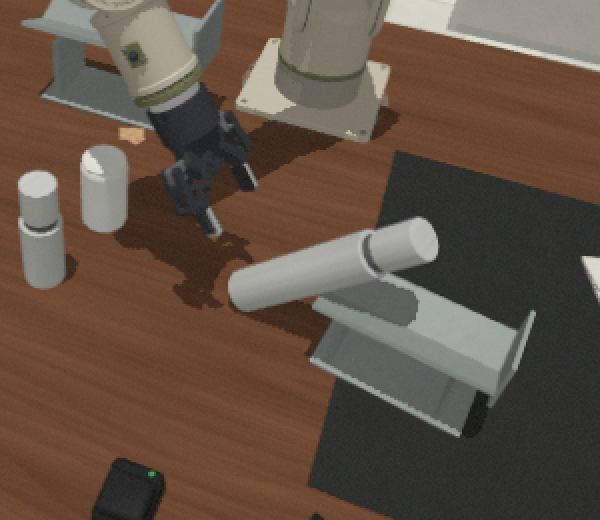

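The flask still leans. The open jaws at crop (210,230) and (250,185) point at its lower half, clear of the can at (105,190). I'll advance and grip.

```bash
python3 -m pendant '[[0,0,0.5,0,0,0,1],[0,0,1,0,0,0,1],[0,0,1.5,0,0,0,1],[0,0,1.9,0,0,0,1],[0,0,2.2,0,0,0,1],[0,0,2.43,0,0,0,1],[0,0,2.43,0,0,0,1],[0,0,2.43,0,0,0,-1],[0,0,2.43,0,0,0,-1],[0,0,2.43,0,0,0,-1]]' 110
python3 - <<'E'
from h import *
o=manip.get_obs();print(o['joint_pos'])
q=o['position']-L;q=np.array([q@A,-q@B,q[2]]);print(q)
im,d=manip.camera('scene');fitcyl(cloud('scene',d),41,(.0622,.2094))
P0=np.array([q[0],q[2]])
t0=np.radians(41);f0=np.array([-.099,.018])
u=lambda t:np.array([np.sin(t),np.cos(t)])
# TCP offset in flask frame (along axis, perpendicular)
n=lambda t:np.array([np.cos(t),-np.sin(t)])
ds=(P0-f0)@u(t0);dn=(P0-f0)@n(t0);print('s',ds,'n',dn)
pose=None
for td,l,c in ((50,.15,.004),(62,.135,.006),(74,.115,.006),(84,.098,.005),(90,.09,.003)):
    t=np.radians(td);h=.09+np.hypot(.028/np.sin(t),.013)+c
    f=np.array([-l*np.sin(t),h-l*np.cos(t)]);T=f+ds*u(t)+dn*n(t)
    print(td,T.round(3));go(rk(*T),35-(td-41))
E
```

```text
clock: 13.25
position: [0.5154, 0.0535, 0.0495]
ee_rot: [0.731, 0.612, 0.232, -0.192]
ft_force: [0.1, -3.5, 5.7]
grip_width: 0.626
grasp_force: 114.1
[-0.37580243  0.43706127  0.6369805   2.04622484 -1.03750135  1.08501087
  0.72346424]
[-0.06241422 -0.00054959  0.04948917]
1294 tilt 40.88499332839049 dir [0.655 0.005 0.756] foot [-0.0974 -0.001   0.0206] pt x=0 [ 0.     -0.0003  0.1331]
s 0.04776761082968513 n 0.006952887439633092
50 [-0.074  0.062]
[-0.05, -0.01, -0.33] [0.0, -1.13, 0.02]
62 [-0.074  0.083]
[0.2, -0.01, -0.68] [0.01, -2.63, 0.02]
74 [-0.063  0.103]
[0.61, -0.01, -0.87] [0.01, -4.13, 0.02]
84 [-0.049  0.114]
[0.96, -0.01, -0.9] [0.01, -5.38, 0.02]
90 [-0.042  0.117]
[1.11, -0.01, -0.87] [0.01, -6.13, 0.02]
```

```bash
python3 -m pendant '[[-0.03,0,-0.17,0,-0.5,0,-1],[-0.05,0,-0.33,0,-1.13,0,-1],[0.03,0,-0.45,0,-1.6,0,-1],[0.12,0,-0.57,0,-2.1,0,-1],[0.2,0,-0.68,0,-2.63,0,-1],[0.33,0,-0.75,0,-3.1,0,-1],[0.46,0,-0.81,0,-3.6,0,-1],[0.61,0,-0.87,0,-4.13,0,-1],[0.61,0,-0.87,0,-4.13,0,-1],[0.61,0,-0.87,0,-4.13,0,-1]]'
python3 - <<'E'
from h import *
im,d=manip.camera('scene');W=cloud('scene',d);cv2.imwrite('pics/s5.png',im[100:360,260:560,::-1].repeat(2,0).repeat(2,1))
o=manip.get_obs();print(o['joint_pos']);q=o['position']-L
c=np.array([q@A,q[2]])+.2*np.array([np.sin(1.29),np.cos(1.29)])
try: fitcyl(W,74,c)
except Exception as e: print(e)
go(rk(-.049,.114),-8);go(rk(-.042,.117),-14)
E
```

```text
clock: 14.55
position: [0.514, 0.0539, 0.1013]
ee_rot: [0.767, 0.642, 0.013, -0.012]
ft_force: [-0.4, -0.7, -3.3]
grip_width: 0.628
grasp_force: 115.6
[-0.91479098  0.29637496  0.85494475  1.95355428 -0.30613323  1.00351255
 -0.0932872 ]
1711 tilt 74.35847336653372 dir [0.963 0.008 0.27 ] foot [-0.1098  0.0002  0.0948] pt x=0 [0.     0.0011 0.1255]
[0.28, 0.02, -0.24] [-0.01, -1.26, 0.02]
[0.42, 0.02, -0.3] [-0.01, -2.01, 0.02]
```

View pics/s5.png

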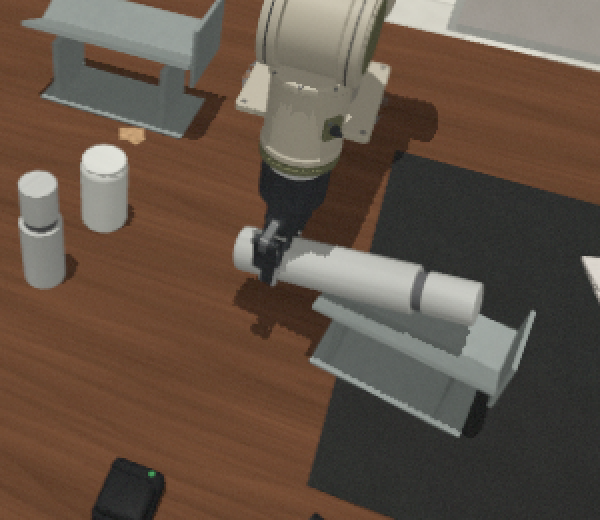

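The flask is held at 74°, foot at crop (245,248) and cap at (455,295), coming over the trough. I'll tip it on to level and lower it.

```bash
python3 -m pendant '[[0.1,0,-0.12,0,-0.4,0,-1],[0.2,0,-0.2,0,-0.9,0,-1],[0.28,0,-0.25,0,-1.3,0,-1],[0.36,0,-0.29,0,-1.7,0,-1],[0.42,0,-0.3,0,-2,0,-1],[0.42,0,-0.27,0,-2,0,-1],[0.42,0,-0.24,0,-2,0,-1],[0.42,0,-0.24,0,-2,0,-1],[0.42,0,-0.24,0,-2,0,-1],[0.42,0,-0.24,0,-2,0,-1]]'
python3 - <<'E'
from h import *
im,d=manip.camera('scene');W=cloud('scene',d)
o=manip.get_obs();q=o['position']-L
fitcyl(W,89.5,np.array([q@A+.2,q[2]+.006]));print(q@A,q[2])
E
```

```text
clock: 15.85
position: [0.5182, 0.0743, 0.1147]
ee_rot: [0.761, 0.637, -0.093, 0.078]
ft_force: [0.5, -0.7, -1.5]
grip_width: 0.628
grasp_force: 116.0
2054 tilt 89.93786277075507 dir [1.    0.004 0.001] foot [-8.930e-02 -1.000e-04  1.207e-01] pt x=0 [0.     0.0003 0.1208]
-0.04132392812282469 0.11466122755872829
```

Level and down at axis height 121 mm, foot 89 mm out. A touch lower, release, retreat.

```bash
python3 -m pendant '[[0,0,0.02,0,0,0,-1],[0,0,0.02,0,0,0,-1],[0,0,0.02,0,0,0,0.4],[0,0,0.02,0,0,0,0.7],[0,0,0.02,0,0,0,1],[0,0,0.02,0,0,0,1],[0,0,-0.4,0,0,0,1],[0,0,-1,0,0,0,1],[0,0,-1.8,0,0,0,1],[0,0,-2.6,0,0,0,1]]'
python3 - <<'E'
from h import *
im,d=manip.camera('scene');W=cloud('scene',d);cv2.imwrite('pics/s6.png',im[100:360,260:560,::-1].repeat(2,0).repeat(2,1))
fitcyl(W,90,np.array([.159,.121]))
E
```

```text
clock: 17.15
position: [0.5236, 0.1058, 0.2419]
ee_rot: [0.761, 0.637, -0.093, 0.078]
ft_force: [0.8, -0.1, 0.6]
grip_width: 1.002
grasp_force: 0.0
2333 tilt 89.97145331107174 dir [ 1. -0.  0.] foot [-8.870e-02  1.000e-04  1.205e-01] pt x=0 [0.000e+00 1.000e-04 1.206e-01]
```

View pics/s6.png

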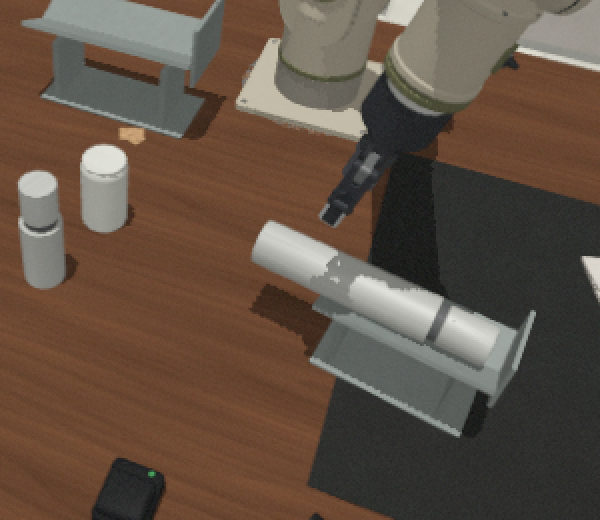

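The flask lies level in the trough, cap at crop (485,340) close to the stop plate and foot end at (265,245) sticking out. The gripper is clear at (335,215), and the short flask and can are unmoved.

```bash
python3 -c "
from workcell import manip
print(manip.hand_in())"
```

```text
the job is handed in; nothing more can be done
None
```

I handed the job in at about 17 s: the flask was leaned at 41° and released, re-gripped about 50 mm from its foot, and laid level in the small grey rack, cap about 20 mm from the stop plate and 89 mm of foot end out front; the short flask and can look unmoved. The hand-in returned no verdict.

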